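# Hold the belt tensioner back for a new belt

### The job

I am about to slip a new belt on this edge polisher: turn the spring-preload knob until its yellow pointer stands on the red index mark. Then take the tensioner arm by its black handle, swing it back (clockwise from above, toward the robot) past both ratchet clicks until it is fully back at its stop, and finish while still holding it pressed there, not resting on the ratchet. Leave the knob on the mark and do not disturb the other things lying about.

Things in the scene. Friction and masses are not known exactly. Their poses are not given: they have to be found in the camera images.
- machine: Fixed belt drive of a stone edge polisher, belt cover off: aluminium deck 300 (x) by 400 mm (y), top 160 mm above the bed. Origin on the bed under the deck's centre, z up, -x faces the robot (yaw within 0.25 rad). On the deck, none over 42 mm tall save knob and handle: steel motor pulley (x 85, y 115), spindle pulley (85, -100), blue tensioner arm with white idler (pivot -30, 60), knob (-75, 135).
- preload_knob (a joint): angle of the preload knob, rad; grows as the knob is turned clockwise seen from above. Range -0.2 to 1.9, starts between 0 and 0.3 (the red mark then lies 0.5 to 1.4 rad further clockwise). Stays where it is left; needs about 0.2 N m.
- knob_grip (a point): Point on the vertical axis of the preload knob, 63 mm above the deck, at the height to grip. The grip is an upright black wing 40 mm long, 12 mm thick, 34 mm tall, from 41 to 75 mm above the deck, over a round skirt of radius 23 mm. The point's x axis points horizontally along the wing, toward the yellow pointer; grip it across the point's y axis.
- knob_pointer (a point): Tip of the knob's yellow pointer, 34 mm from the knob's axis, 34 mm above the deck; it turns with the knob.
- index_mark (a point): Inner end of the red index mark on the white scale round the knob, 34 mm from the knob's axis at the pointer's height, fixed for this job. When the knob is set, the pointer tip coincides with it.
- tensioner (a joint): angle of the tensioner arm, rad: 0 where its spring keeps it at rest, growing as it is pushed back (clockwise from above, the handle coming toward the robot's side), 0.56 at the fixed back stop. A sprung pawl clicks in behind the ratchet teeth at about 0.16 and 0.38 and then stops the arm from springing back below that; let go, the arm rests at about 0.37 on the second tooth.
- tensioner_handle: Black round sleeve, diameter 20 mm, 57 mm tall (30 to 87 mm above the deck), standing upright on a short post at the free end of the tensioner arm; it turns freely about its own axis. Origin at the centre of its foot, z up. The spring asks for about 6 N at the handle at rest rising to about 11 N at the stop.
- handle_grip (a point): Point on the sleeve's axis at the height to grip, 66 mm above the deck, 135 mm from the arm's pivot.
- tensioner_pivot (a point): Point on the vertical axis about which the tensioner arm swings, at the height of handle_grip; the handle follows a circle of 135 mm radius about it.
- dish: Bystander: steel dish, radius 36, height 22 mm, standing on the deck's corner. Origin under its centre.
- cover_nut: Bystander: black star nut, diameter 44, height 22 mm, on the deck. Origin under its centre.
- hexagon: Bystander: white terrazzo hexagon, 150 mm across corners, 20 mm thick, on the bed.
- offcut: Bystander: white terrazzo rectangle 170 x 90 x 20 mm on the bed.
- dark_strip: Bystander: dark stone strip 200 x 32 x 20 mm on the bed.
- wrench: Bystander: steel wrench 200 mm long on the bed.
- mallet: Bystander: mallet 240 mm long on the bed.
- water_bottle: Bystander: blue bottle, radius 36, height 190 mm, standing on the bed.

How it is judged:
By the outcome, as a careful person would: the job done as asked, in the order asked, and still so for the second after the job is handed in, while the arm keeps its last pose, push and grip.
It also fails if it takes over 45 s, if anything falls off the work surface, if the arm or the gripper's body presses on something with over 40 N, if the wrist force passes 120 N, or if a joint passes its speed limit or range.

### The arm

A 6-joint arm with a two-finger parallel gripper is mounted at the origin on the work surface. World frame = base frame: x ahead of the robot, y to its left, z up, the work surface at z = 0. Lengths are in m, angles in rad, forces in N, time in s.
With the tool pointing down it reaches from about 0.325 to 0.775 m from the base axis. Payload 5.5 kg.
Tool frame: the origin (TCP) lies at the very end of the fingers, on their centre line; the grasp point (between the pads) lies 19 mm behind it; z points along the fingers, y is the direction in which the jaws open and shut (so a half turn about z gives the same grasp; the last joint's range is limited). The gripper opens to 85 mm and grips with 20 to 120 N. Pads are 22 mm wide; open, the fingers measure 114 mm over their backs; the gripper's body (76 mm by 85 mm) begins 54 mm behind the grasp point. The pads swing forward as they close: fully open they stand 13 mm farther back than shut.
Start: joints at [-1.205, 0.091, 1.231, -0, 1.82, -0.057], TCP at [0.246, -0.547, 0.209] pointing down, gripper open.
Joint ranges: [-2.87, 2.87], [-0.86, 2.18], [0.17, 2.46], [-1.51, 4.65], [0.06, 2.69], [-2.65, 2.65]. Speed limits (rad/s): [2.57, 2.57, 3.01, 3.14, 3.14, 3.14].

### API

Orientations are given as a 3x3 rotation matrix whose columns are the frame's x, y, z axes.
In Python, from bench import arm gives the robot as it stands. The module is installed in compiled form; this text tells all that it offers.
- The arm moves only by the tool apply_moves, never from a script. Its argument "series" is a list of rows, each an object of numbers: "tx", "ty", "tz": the shift along the world's x, y, z normalised to -1 to 1, where 1 is 200 mm; "wx", "wy", "wz": the turn, a rotation vector about the world's x, y, z normalised to -1 to 1, where 1 is 180 degrees; "fingers": the gripper command: -1 is shut, 1 is fully open, values between are in proportion. A call has 1 to 12 rows; each row is the pose to reach, as a shift and turn from the pose measured when the call began, turning the shorter way round; what a row does not reach only later rows make up. A row lasts 1/12 s, in which the tool goes at most 41.7 mm and 7.16 degrees, less where a joint would pass 70% of its speed; a pose out of reach is approached as far as the arm can. A call with a number of a shift or a turn outside -1 to 1 is refused whole. A call with a gripper value outside its range is refused whole. The fingers move at their own pace and stop on an object; "squeeze" is the grip in N (left out, the last holds). Time passes only in rows, so rows that repeat a pose let the fingers close. It gives the time, the measured TCP pose, the force and the opening at its end, in the units of the state.
- arm.observe(): the state, without advancing time (a new reading comes with each control period).
- arm.get_image(name): name is "scene" or "top" or "wrist"; returns a dict with "pixels" (384x512x3 uint8, red, green, blue), "fx", "fy", "cx", "cy" (pixels), "k1" (the pictures are not rectified: a ray, as slopes to the right and down, at radius r is drawn at 1 + k1 r^2 times it, then the intrinsics apply), "position" and "attitude" of the camera in the world. Camera axes: x right, y up, looking along -z (the intrinsics and any distortion apply to the point x, -y, -z); pixel columns grow to the right and rows downward; lengths in m; the calibration is good to about 2 mm. A picture is of the moment at which its call begins. There is no depth.
- arm.finish_job(): hands the job in, once; it reports no verdict.
The state is a dict: "clock": time; "q": joint angles; "qd": joint speeds; "joint_efforts": joint torques, N m; "tool_pos": TCP position; "tcp_rot": TCP orientation; "ft_force": force on the tool from outside, world axes, zero at the start; "ft_torque": the same for the moment, N m; "finger_gap": finger opening in m.
Only numpy, scipy, OpenCV 4.12 (cv2) and the standard library are available. Lean on these libraries where they do the work, as an engineer would, in place of code of your own. Each camera call takes 0.05 s, during which the arm holds its last target. There are 200 camera calls.

## Working session

There is one attempt and no reset: what is moved stays moved. The work goes in short steps, Python scripts to look and compute and a tool call to move; the robot and the scene stay as the last step left them, time stands still between calls to the robot, and variables do not carry over. Pictures are saved under pics/ and viewed, about 8 in all and at most 12, crops included, and the job is handed in when it is done.

Besides the shell and the picture viewer there is one more tool, called after "Request:" by a JSON object that holds its "name" and its "arguments". apply_moves: Moves the arm, as the interface text tells. Scaled input: -1 to 1 covers 200 mm each way for a shift and 180 degrees each way for a turn. Its arguments: {"type":"object","properties":{"series":{"type":"array"},"squeeze":{"type":"number"}},"required":["series"]}

```bash
mkdir -p pics; cat > h.py <<'E'
import numpy as np, cv2
from bench import arm
def grab(n,f=None):
    im=arm.get_image(n)
    if f: cv2.imwrite('pics/'+f,cv2.cvtColor(im['pixels'],cv2.COLOR_RGB2BGR))
    return im
def ray(im,u,v):
    a=np.array([(u-im['cx'])/im['fx'],(v-im['cy'])/im['fy']]); s=a.copy()
    for _ in range(20): s=a/(1+im['k1']*(s@s))
    R=np.array(im['attitude']); d=R@np.array([s[0],-s[1],-1]); return np.array(im['position']),d
def onz(im,u,v,z):
    p,d=ray(im,u,v); return p+d*(z-p[2])/d[2]
def proj(im,P):
    R=np.array(im['attitude']); c=R.T@(np.array(P)-np.array(im['position'])); s=np.array([c[0],-c[1]])/-c[2]
    s=s*(1+im['k1']*(s@s)); return s*[im['fx'],im['fy']]+[im['cx'],im['cy']]
E
python3 - <<'E'
from h import *
a=grab('top','top.png'); b=grab('scene','scene.png')
for i in (a,b): print(i['position'],np.round(i['attitude'],3).tolist(),i['fx'],i['k1'])
A=cv2.imread('pics/top.png');cv2.imwrite('pics/top2.png',cv2.resize(A,(800,600)))
print(arm.observe())
E
```

```text
[ 0.37413584 -0.0361004   2.12592498] [[-0.023, 0.997, -0.078], [-1.0, -0.022, 0.014], [0.012, 0.078, 0.997]] 494.1588974029815 -0.01736050274963173
[1.24796975 0.12242803 1.23816701] [[-0.192, -0.814, 0.548], [0.981, -0.152, 0.118], [-0.013, 0.56, 0.828]] 407.1901121864977 -0.05815401524319641
{'clock': 0.1, 'q': array([-1.20469776e+00,  9.17907295e-02,  1.23178357e+00,  1.52420888e-05,
        1.81981325e+00, -5.66967876e-02]), 'qd': array([-0.00064434, -0.00271262, -0.00338032,  0.00078987,  0.00012042,
       -0.00069547]), 'joint_efforts': array([ 3.56116594e-03, -4.60215926e+01, -4.19219863e+01,  1.99622732e-04,
        1.06023453e-02, -2.32090758e-05]), 'tool_pos': array([ 0.24608361, -0.54688287,  0.20784947]), 'tcp_rot': array([[ 9.11944039e-01,  4.10314117e-01, -6.28735719e-04],
       [ 4.10314582e-01, -9.11942497e-01,  1.68123906e-03],
       [ 1.16465298e-04, -1.79117537e-03, -9.99998389e-01]]), 'ft_force': array([-0.15650813, -1.31236799,  0.32853481]), 'ft_torque': array([ 0.01517665, -0.02105595,  0.06063731]), 'finger_gap': 0.08547285306190729}
```

View pics/top2.png

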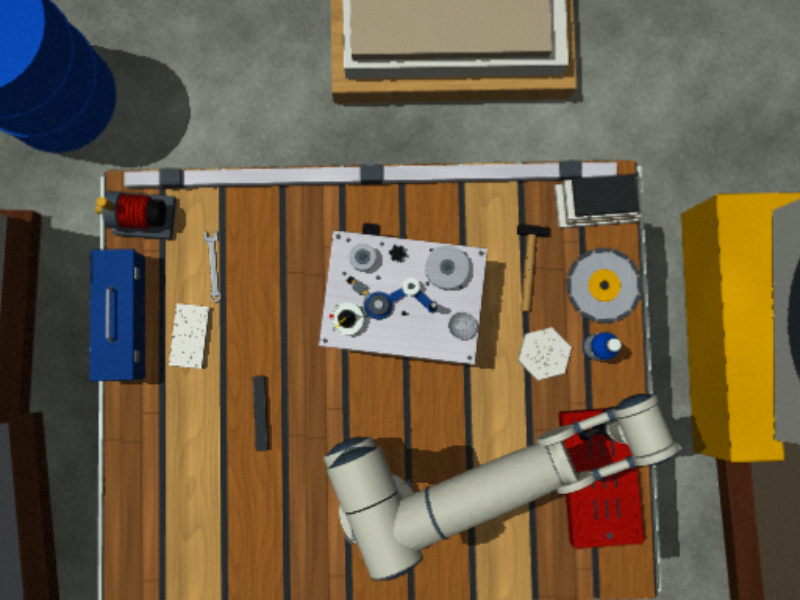

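View pics/scene.png

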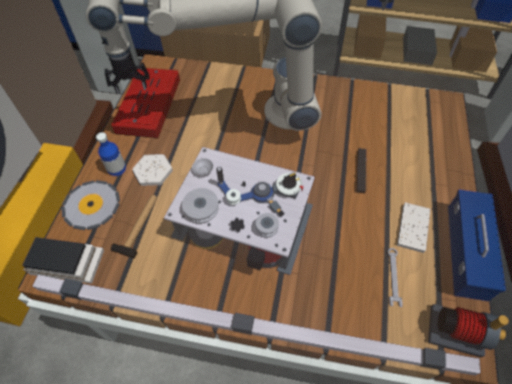

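The top view shows the deck, with its corners at about (335,232), (487,248), (470,364) and (320,346) in the 800 px picture. The knob is at about (346,319) and the handle at about (433,306).

```bash
python3 - <<'E'
from h import *
a=grab('top')
P=[onz(a,u*.64,v*.64,.16)[:2] for u,v in((335,232),(487,248),(470,364),(320,346))]
c=np.mean(P,0); ex=(P[0]+P[1]-P[2]-P[3]); yaw=np.arctan2(ex[1],ex[0]); ey=P[0]+P[3]-P[1]-P[2]
print(np.round(P,3),c,yaw,np.arctan2(-ey[0],ey[1]))
R=np.array([[np.cos(yaw),-np.sin(yaw)],[np.sin(yaw),np.cos(yaw)]])
for n,l in (('knob',(-.075,.135)),('pivot',(-.03,.06))): print(n,c+R@l)
print('handle',onz(a,433*.64,306*.64,.24))
w=grab('wrist'); o=arm.observe(); T=o['tcp_rot']
print('cam in tcp',T.T@(np.array(w['position'])-o['tool_pos']),np.round(T.T@np.array(w['attitude']),3).tolist(),w['fx'])
E
```

```text
[[ 0.733  0.093]
 [ 0.684 -0.297]
 [ 0.387 -0.244]
 [ 0.441  0.136]] [ 0.56131771 -0.07807683] -0.1613090141787175 -0.1343894006731896
knob [0.50897377 0.06721637]
pivot [ 0.5413438  -0.01403744]
handle [ 0.53030589 -0.14925048  0.24      ]
cam in tcp [ 0.08165575  0.00115649 -0.16444017] [[-0.001, 0.947, 0.32], [1.0, 0.001, 0.001], [0.001, 0.32, -0.947]] 343.6383602758211
```

Request:
{"name": "apply_moves", "arguments": {"series": [{"tz": 0.2}, {"tz": 0.4}, {"tz": 0.6}, {"tz": 0.8}, {"tz": 1, "ty": 0.1}, {"tz": 1, "ty": 0.3}, {"tz": 1, "ty": 0.5, "tx": 0.1}, {"tz": 1, "ty": 0.7, "tx": 0.2}, {"tz": 1, "ty": 0.9, "tx": 0.3}, {"tz": 1, "ty": 1, "tx": 0.4}]}}

```text
$.series[0]: bad value
```

Request:
{"name": "apply_moves", "arguments": {"series": [{"ty": 0.2, "tx": 0.1}, {"ty": 0.4, "tx": 0.2}, {"ty": 0.6, "tx": 0.3}, {"ty": 0.8, "tx": 0.4}, {"ty": 1, "tx": 0.5}, {"ty": 1, "tx": 0.7}, {"ty": 1, "tx": 0.7}]}}

```text
$.series[0]: bad value
```

Request:
{"name": "apply_moves", "arguments": {"series": [{"ty": 0.2}, {"ty": 0.4}, {"ty": 0.6}, {"ty": 0.8}, {"ty": 0.8}, {"ty": 0.8}]}}

```text
$.series[0]: bad value
```

```bash
python3 - <<'E'
from h import *
w=grab('wrist','w1.png'); o=arm.observe(); print(o['tool_pos'],o['tcp_rot'].round(3).tolist(),o['q'].round(2),o['clock'],w['position'])
cv2.imwrite('pics/w1b.png',cv2.resize(cv2.imread('pics/w1.png'),(800,600),interpolation=cv2.INTER_CUBIC))
E
```

```text
[ 0.24612    -0.54702087  0.2083237 ] [[0.912, 0.41, -0.0], [0.41, -0.912, 0.001], [0.0, -0.001, -1.0]] [-1.2   0.09  1.23 -0.    1.82 -0.06] 0.25 [ 0.3211279  -0.5147411   0.37277132]
```

View pics/w1b.png

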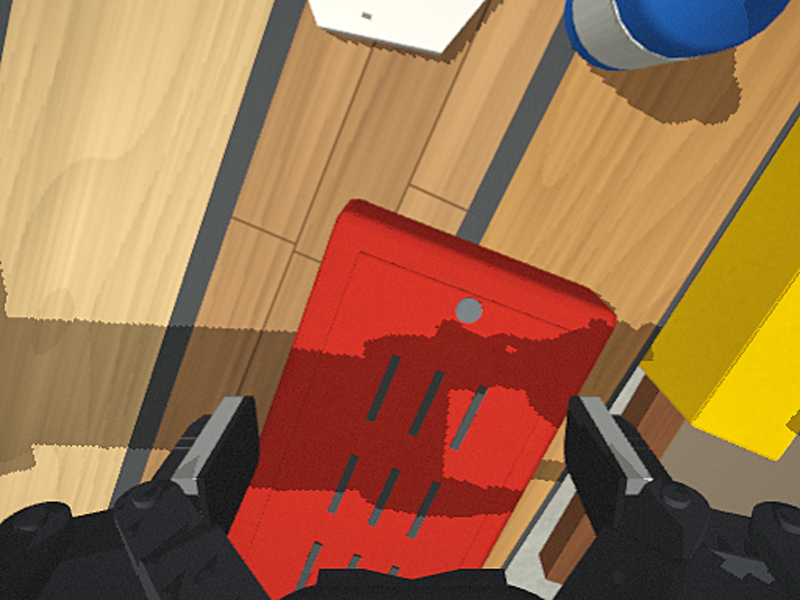

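The moves were refused because every key is needed in each row. The wrist picture only shows the red tray under the start pose. I'll resend complete rows.

Request:
{"name": "apply_moves", "arguments": {"series": [{"tx": 0, "ty": 0, "tz": 0.4, "wx": 0, "wy": 0, "wz": 0, "fingers": 1}, {"tx": 0, "ty": 0, "tz": 0.8, "wx": 0, "wy": 0, "wz": 0, "fingers": 1}, {"tx": 0.1, "ty": 0.2, "tz": 1, "wx": 0, "wy": 0, "wz": 0, "fingers": 1}, {"tx": 0.2, "ty": 0.4, "tz": 1, "wx": 0, "wy": 0, "wz": 0, "fingers": 1}, {"tx": 0.3, "ty": 0.6, "tz": 1, "wx": 0, "wy": 0, "wz": 0, "fingers": 1}, {"tx": 0.4, "ty": 0.8, "tz": 1, "wx": 0, "wy": 0, "wz": 0, "fingers": 1}, {"tx": 0.5, "ty": 1, "tz": 1, "wx": 0, "wy": 0, "wz": 0, "fingers": 1}]}}

```text
clock: 0.83
tool_pos: [0.3189, -0.4011, 0.4006]
tcp_rot: [[0.912, 0.409, 0.001], [0.409, -0.912, -0.002], [0.001, 0.002, -1.0]]
ft_force: [0.1, 0.1, -0.7]
finger_gap: 0.0854
```

Request:
{"name": "apply_moves", "arguments": {"series": [{"tx": 0.1, "ty": 0.2, "tz": 0, "wx": 0, "wy": 0, "wz": 0, "fingers": 1}, {"tx": 0.2, "ty": 0.4, "tz": 0, "wx": 0, "wy": 0, "wz": 0, "fingers": 1}, {"tx": 0.3, "ty": 0.6, "tz": 0, "wx": 0, "wy": 0, "wz": 0, "fingers": 1}, {"tx": 0.4, "ty": 0.8, "tz": 0, "wx": 0, "wy": 0, "wz": 0, "fingers": 1}, {"tx": 0.5, "ty": 1, "tz": 0, "wx": 0, "wy": 0, "wz": 0, "fingers": 1}, {"tx": 0.6, "ty": 1, "tz": 0, "wx": 0, "wy": 0, "wz": 0, "fingers": 1}]}}

```text
clock: 1.33
tool_pos: [0.4385, -0.197, 0.403]
tcp_rot: [[0.911, 0.411, 0.005], [0.411, -0.911, -0.003], [0.003, 0.004, -1.0]]
ft_force: [-1.3, -0.1, 0.5]
finger_gap: 0.0853
```

Request:
{"name": "apply_moves", "arguments": {"series": [{"tx": 0, "ty": 0.2, "tz": 0, "wx": 0, "wy": 0, "wz": 0, "fingers": 1}, {"tx": 0, "ty": 0.4, "tz": 0, "wx": 0, "wy": 0, "wz": 0, "fingers": 1}, {"tx": 0, "ty": 0.6, "tz": 0, "wx": 0, "wy": 0, "wz": 0, "fingers": 1}, {"tx": 0, "ty": 0.8, "tz": 0, "wx": 0, "wy": 0, "wz": 0, "fingers": 1}, {"tx": 0, "ty": 0.8, "tz": 0, "wx": 0, "wy": 0, "wz": 0, "fingers": 1}, {"tx": 0, "ty": 0.8, "tz": 0, "wx": 0, "wy": 0, "wz": 0, "fingers": 1}]}}

```text
clock: 1.83
tool_pos: [0.4384, -0.035, 0.4034]
tcp_rot: [[0.91, 0.416, 0.006], [0.416, -0.91, -0.003], [0.004, 0.005, -1.0]]
ft_force: [-0.3, -0.7, -0.0]
finger_gap: 0.0852
```

```bash
python3 - <<'E'
from h import *
w=grab('wrist','w2.png'); o=arm.observe(); print(o['tool_pos'],o['tcp_rot'].round(3).tolist(),o['q'].round(2),o['clock'],w['position'])
cv2.imwrite('pics/w2b.png',cv2.resize(cv2.imread('pics/w2.png'),(800,600),interpolation=cv2.INTER_CUBIC))
print(proj(w,[.509,.067,.23]),proj(w,[.53,-.149,.24]))
E
```

```text
[ 0.43841977 -0.03642475  0.40310378] [[0.911, 0.413, 0.005], [0.413, -0.911, -0.003], [0.003, 0.005, -1.0]] [-0.16 -0.2   1.16 -0.    2.18  0.98] 1.8833 [ 0.51212704 -0.00169767  0.56832905]
[191.20142029  42.48770968] [410.25891297 121.92299323]
```

View pics/w2b.png

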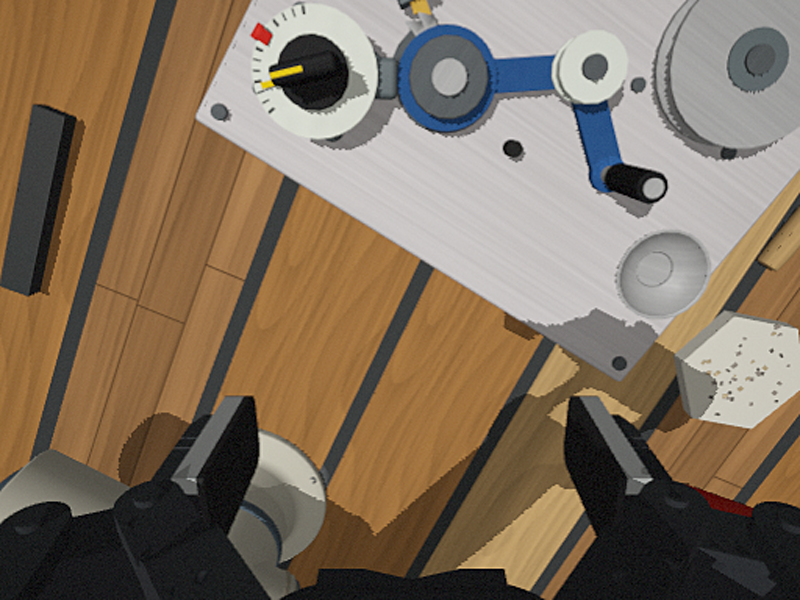

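The wrist view (scaled to 800 px) shows the pointer tip near (263,85), the red mark near (261,33), the wing top near (303,68) and the top of the handle at (653,187). Next I'll measure these from colour masks.

```bash
cat > knob.py <<'E'
from h import *
def measure(w,f=None,k0=None):
    I=w['pixels'];H=cv2.cvtColor(I,cv2.COLOR_RGB2HSV)
    k0=np.array([.509,.067]) if k0 is None else k0
    m={}
    for n,lo,hi in (('yel',(20,150,120),(34,255,255)),('red',(0,150,120),(9,255,255))):
        M=cv2.inRange(H,lo,hi); v,u=np.nonzero(M)
        P=np.array([onz(w,a,b,.194)[:2] for a,b in zip(u,v)]) if len(u) else np.zeros((0,2))
        m[n]=P[np.hypot(*(P-k0).T)<.06] if len(P) else P
    return m
E
python3 - <<'E'
from knob import *
w=grab('wrist','w3.png');I=w['pixels']
m=measure(w)
for n in m:
    P=m[n]; print(n,len(P),P.mean(0).round(4),P.min(0).round(4),P.max(0).round(4))
# blue hub / white dial
H=cv2.cvtColor(I,cv2.COLOR_RGB2HSV)
B=cv2.imread('pics/w3.png'); x,y=int(260*.64),0
cv2.imwrite('pics/w3k.png',cv2.resize(B[0:95,145:260],None,fx=6,fy=6,interpolation=cv2.INTER_CUBIC))
# handle top, z=.247, grey disc
g=onz(w,653*.64,187*.64,.247); print('handle',g)
print('pivot',onz(w,449*.64,77*.64,.16+.042), 'dish',onz(w,665*.64,273*.64,.182))
c=[onz(w,u*.64,v*.64,.16)[:2] for u,v in((197,119),(620,380))]; print('corners',c)
E
```

```text
yel 126 [0.4996 0.0831] [0.4873 0.0723] [0.5097 0.0937]
red 101 [0.5166 0.1029] [0.5124 0.0971] [0.5214 0.1085]
handle [ 0.53402898 -0.15278181  0.247     ]
pivot [ 0.54246273 -0.01798751  0.202     ] dish [ 0.4876096  -0.22603117  0.182     ]
corners [array([0.44531398, 0.13408722]), array([ 0.38990932, -0.2558356 ])]
```

View pics/w3k.png

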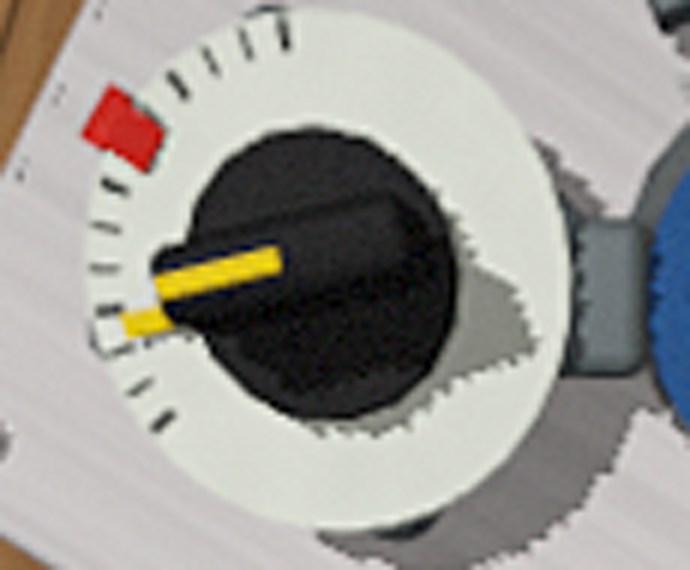

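The crop shows the pointer tip at (122,325), the inner end of the red mark at (157,152), and the dial centre near (328,270).

```bash
python3 - <<'E'
from h import *
w=grab('wrist')
f=lambda x,y,z:onz(w,145+x/6,y/6,z)[:2]
tip=f(122,326,.194);red=f(157,152,.194);kn=f(328,270,.192);sk=f(320,270,.201)
wt=(f(158,290,.235)+f(283,260,.235))/2
print(tip,red,kn,sk,'wing yellow ends',f(158,290,.235),f(283,260,.235))
for k in (kn,sk,np.array([.5108,.0622])):
    a=np.arctan2(*(tip-k)[::-1]);b=np.arctan2(*(red-k)[::-1]); print(k,np.hypot(*(tip-k)),np.hypot(*(red-k)),a,b,a-b)
d=f(158,290,.235)-f(283,260,.235);print('wing dir',np.arctan2(d[1],d[0]))
E
```

```text
[0.48789005 0.09156607] [0.51575622 0.09514825] [0.51040555 0.06328488] [0.50991687 0.062868  ] wing yellow ends [0.49759873 0.07779153] [0.50919502 0.06217169]
[0.51040555 0.06328488] 0.03614932577296306 0.03230949987934496 2.24317300324132 1.404423399247869 0.8387496039934512
[0.50991687 0.062868  ] 0.03617678978650659 0.03280415249964836 2.2254266299209076 1.3918362534899649 0.8335903764309427
[0.5108 0.0622] 0.03724556192071326 0.03331892875601714 2.2333160491904027 1.4214914487667734 0.8118246004236294
wing dir 2.2094206181748284
```

Request:
{"name": "apply_moves", "arguments": {"series": [{"tx": 0.1, "ty": 0.12, "tz": 0, "wx": 0, "wy": 0, "wz": 0.04, "fingers": 1}, {"tx": 0.2, "ty": 0.25, "tz": 0, "wx": 0, "wy": 0, "wz": 0.08, "fingers": 1}, {"tx": 0.3, "ty": 0.4, "tz": 0, "wx": 0, "wy": 0, "wz": 0.115, "fingers": 1}, {"tx": 0.358, "ty": 0.497, "tz": -0.1, "wx": 0, "wy": 0, "wz": 0.155, "fingers": 1}, {"tx": 0.358, "ty": 0.497, "tz": -0.2, "wx": 0, "wy": 0, "wz": 0.19, "fingers": 1}, {"tx": 0.358, "ty": 0.497, "tz": -0.3, "wx": 0, "wy": 0, "wz": 0.23, "fingers": 1}, {"tx": 0.358, "ty": 0.497, "tz": -0.4, "wx": 0, "wy": 0, "wz": 0.27, "fingers": 1}, {"tx": 0.358, "ty": 0.497, "tz": -0.5, "wx": 0, "wy": 0, "wz": 0.305, "fingers": 1}, {"tx": 0.358, "ty": 0.497, "tz": -0.5, "wx": 0, "wy": 0, "wz": 0.345, "fingers": 1}, {"tx": 0.358, "ty": 0.497, "tz": -0.5, "wx": 0, "wy": 0, "wz": 0.38, "fingers": 1}, {"tx": 0.358, "ty": 0.497, "tz": -0.5, "wx": 0, "wy": 0, "wz": 0.42, "fingers": 1}, {"tx": 0.358, "ty": 0.497, "tz": -0.5, "wx": 0, "wy": 0, "wz": 0.46, "fingers": 1}]}}

```text
clock: 2.98
tool_pos: [0.5104, 0.0595, 0.3022]
tcp_rot: [[-0.294, 0.956, 0.002], [0.956, 0.294, 0.004], [0.003, 0.003, -1.0]]
ft_force: [-0.4, 0.5, 0.3]
finger_gap: 0.0853
```

Request:
{"name": "apply_moves", "arguments": {"series": [{"tx": 0, "ty": 0, "tz": 0, "wx": 0, "wy": 0, "wz": 0.04, "fingers": 1}, {"tx": 0, "ty": 0, "tz": 0, "wx": 0, "wy": 0, "wz": 0.08, "fingers": 1}, {"tx": 0, "ty": 0, "tz": 0, "wx": 0, "wy": 0, "wz": 0.115, "fingers": 1}, {"tx": 0, "ty": 0, "tz": 0, "wx": 0, "wy": 0, "wz": 0.115, "fingers": 1}, {"tx": 0, "ty": 0, "tz": 0, "wx": 0, "wy": 0, "wz": 0.115, "fingers": 1}]}}

```text
clock: 3.4
tool_pos: [0.5107, 0.058, 0.3018]
tcp_rot: [[-0.608, 0.794, 0.0], [0.794, 0.608, 0.004], [0.003, 0.003, -1.0]]
ft_force: [0.1, -0.0, 0.5]
finger_gap: 0.0856
```

```bash
python3 - <<'E'
from knob import *
w=grab('wrist','w4.png'); o=arm.observe(); T=o['tcp_rot'];print(o['tool_pos'],np.arctan2(T[1,0],T[0,0]),T[:,2],o['q'].round(2),o['clock'])
cv2.imwrite('pics/w4b.png',cv2.resize(cv2.imread('pics/w4.png'),(768,576),interpolation=cv2.INTER_CUBIC))
m=measure(w)
for n in m: print(n,len(m[n]),m[n].mean(0))
E
```

```text
[0.51064454 0.05827338 0.30196226] 2.224676786825364 [ 4.70080333e-04  4.32821438e-03 -9.99990523e-01] [ 0.04 -0.1   1.26  0.    1.99 -0.61] 3.45
yel 195 [0.50465084 0.07099602]
red 144 [0.51620803 0.10342797]
```

View pics/w4b.png

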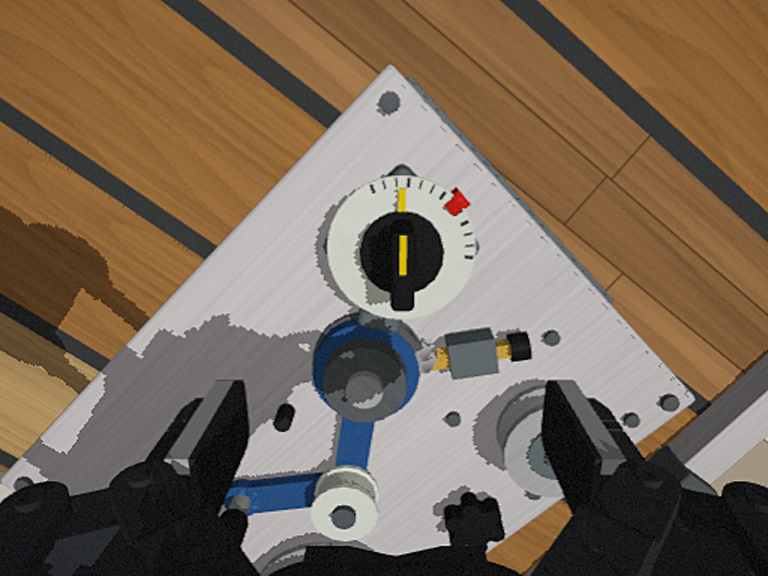

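The view shows the wing lined up with the tool. The pointer tip is at (402,188), the inner end of the red mark at about (450,211), the skirt centre at (401,251) and the dial centre at (400,247).

```bash
python3 - <<'E'
from h import *
w=grab('wrist')
f=lambda x,y,z:onz(w,x/1.5,y/1.5,z)[:2]
tip=f(402,188,.194);red=f(450,212,.194);kn=f(400,247,.192);sk=f(401,251,.201)
print(tip,red,kn,sk)
for k in (kn,sk,np.array([.5105,.0628])):
    a=np.arctan2(*(tip-k)[::-1]);b=np.arctan2(*(red-k)[::-1]); print(k,np.hypot(*(tip-k)),np.hypot(*(red-k)),a,b,a-b)
d=f(403,236,.235)-f(403,275,.235);print('wing dir',np.arctan2(d[1],d[0]),(f(403,215,.235)+f(403,308,.225))/2)
E
```

```text
[0.48830565 0.0926394 ] [0.51649258 0.09811784] [0.50737545 0.06619086] [0.50760913 0.06658152]
[0.50737545 0.06619086] 0.03260648037302017 0.03320322990723963 2.1954874965092657 1.292637670368157 0.9028498261411086
[0.50760913 0.06658152] 0.032428959591531435 0.0327636241030793 2.2083785731953496 1.2962219231850969 0.9121566500102527
[0.5105 0.0628] 0.03718842454523438 0.03582263380253335 2.210313303046442 1.4027214988126444 0.8075918042337975
wing dir 2.2288881242263088 [0.50712819 0.06810702]
```

Request:
{"name": "apply_moves", "arguments": {"series": [{"tx": -0.008, "ty": 0.034, "tz": -0.1, "wx": 0, "wy": 0, "wz": 0, "fingers": 0.2}, {"tx": -0.008, "ty": 0.034, "tz": -0.2, "wx": 0, "wy": 0, "wz": 0, "fingers": 0.2}, {"tx": -0.008, "ty": 0.034, "tz": -0.25, "wx": 0, "wy": 0, "wz": 0, "fingers": 0.2}, {"tx": -0.008, "ty": 0.034, "tz": -0.25, "wx": 0, "wy": 0, "wz": 0, "fingers": 0.2}, {"tx": -0.008, "ty": 0.034, "tz": -0.25, "wx": 0, "wy": 0, "wz": 0, "fingers": 0.2}], "squeeze": 40}}

```text
clock: 3.92
tool_pos: [0.5088, 0.0651, 0.2518]
tcp_rot: [[-0.608, 0.794, -0.0], [0.794, 0.608, 0.004], [0.004, 0.002, -1.0]]
ft_force: [0.2, -0.6, 0.9]
finger_gap: 0.0512
```

Request:
{"name": "apply_moves", "arguments": {"series": [{"tx": 0, "ty": 0, "tz": -0.1, "wx": 0, "wy": 0, "wz": 0, "fingers": 0.2}, {"tx": 0, "ty": 0, "tz": -0.2, "wx": 0, "wy": 0, "wz": 0, "fingers": 0.2}, {"tx": 0, "ty": 0, "tz": -0.225, "wx": 0, "wy": 0, "wz": 0, "fingers": 0.2}, {"tx": 0, "ty": 0, "tz": -0.225, "wx": 0, "wy": 0, "wz": 0, "fingers": -0.3}, {"tx": 0, "ty": 0, "tz": -0.225, "wx": 0, "wy": 0, "wz": 0, "fingers": -0.6}, {"tx": 0, "ty": 0, "tz": -0.225, "wx": 0, "wy": 0, "wz": 0, "fingers": -1}, {"tx": 0, "ty": 0, "tz": -0.225, "wx": 0, "wy": 0, "wz": 0, "fingers": -1}, {"tx": 0, "ty": 0, "tz": -0.225, "wx": 0, "wy": 0, "wz": 0, "fingers": -1}, {"tx": 0, "ty": 0, "tz": -0.225, "wx": 0, "wy": 0, "wz": 0, "fingers": -1}], "squeeze": 40}}

```text
clock: 4.67
tool_pos: [0.5098, 0.0654, 0.209]
tcp_rot: [[-0.608, 0.794, 0.004], [0.794, 0.608, 0.005], [0.002, 0.006, -1.0]]
ft_force: [2.3, 1.5, 6.4]
finger_gap: 0.0099
```

```bash
python3 - <<'E'
from knob import *
w=grab('wrist','w5.png'); o=arm.observe(); print(o['tool_pos'],o['finger_gap'],o['ft_force'].round(1),o['ft_torque'].round(2),o['clock'])
m=measure(w)
for n in m: print(n,len(m[n]), m[n].mean(0) if len(m[n]) else 0)
cv2.imwrite('pics/w5b.png',cv2.resize(cv2.imread('pics/w5.png'),(768,576),interpolation=cv2.INTER_CUBIC))
E
```

```text
[0.5097707  0.06541531 0.20893474] 0.010239490376905936 [2.3 1.6 6.5] [ 0.31 -0.4  -0.06] 4.7167
yel 445 [0.50720163 0.06749136]
red 319 [0.51627298 0.10379902]
```

View pics/w5b.png

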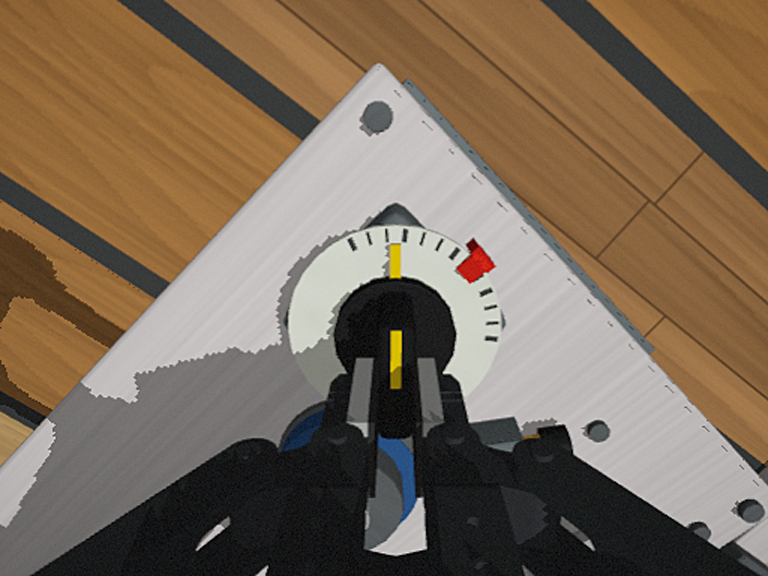

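The fingers hold the wing. The pointer tip is at (395,243) and the inner edge of the red mark at about (465,274).

```bash
cat > ang.py <<'E'
from h import *
def ang(w,t,r,s=1.5,ox=0,oy=0):
    tip=onz(w,ox+t[0]/s,oy+t[1]/s,.194)[:2];red=onz(w,ox+r[0]/s,oy+r[1]/s,.194)[:2]
    d=red-tip;L=np.hypot(*d);n=np.array([d[1],-d[0]])/L
    print('tip',tip,'red',red,'chord angle',2*np.arcsin(L/.068))
    for k in ((tip+red)/2+n*np.sqrt(max(.034**2-L*L/4,0)),np.array([.509,.065])):
        a=np.arctan2(*(tip-k)[::-1]);b=np.arctan2(*(red-k)[::-1]);print(k,np.hypot(*(tip-k)),np.hypot(*(red-k)),a,b,a-b)
E
python3 - <<'E'
from ang import *
w=grab('wrist'); ang(w,(395,243),(465,274))
E
```

```text
tip [0.48803794 0.09256983] red [0.51554899 0.09883765] chord angle 0.855756704036065
[0.50866523 0.0655418 ] 0.034 0.03400000000000001 2.2226801778426584 1.3669234738065936 0.8557567040360647
[0.509 0.065] 0.034633852984973935 0.0344655743768696 2.220873349071389 1.3796185181197562 0.8412548309516326
```

Request:
{"name": "apply_moves", "arguments": {"series": [{"tx": -0.003, "ty": 0, "tz": 0, "wx": 0, "wy": 0, "wz": -0.03, "fingers": -1}, {"tx": -0.003, "ty": 0, "tz": 0, "wx": 0, "wy": 0, "wz": -0.06, "fingers": -1}, {"tx": -0.003, "ty": 0, "tz": 0, "wx": 0, "wy": 0, "wz": -0.09, "fingers": -1}, {"tx": -0.003, "ty": 0, "tz": 0, "wx": 0, "wy": 0, "wz": -0.12, "fingers": -1}, {"tx": -0.003, "ty": 0, "tz": 0, "wx": 0, "wy": 0, "wz": -0.15, "fingers": -1}, {"tx": -0.003, "ty": 0, "tz": 0, "wx": 0, "wy": 0, "wz": -0.18, "fingers": -1}, {"tx": -0.003, "ty": 0, "tz": 0, "wx": 0, "wy": 0, "wz": -0.21, "fingers": -1}, {"tx": -0.003, "ty": 0, "tz": 0, "wx": 0, "wy": 0, "wz": -0.235, "fingers": -1}, {"tx": -0.003, "ty": 0, "tz": 0, "wx": 0, "wy": 0, "wz": -0.26, "fingers": -1}, {"tx": -0.003, "ty": 0, "tz": 0, "wx": 0, "wy": 0, "wz": -0.26, "fingers": -1}, {"tx": -0.003, "ty": 0, "tz": 0, "wx": 0, "wy": 0, "wz": -0.26, "fingers": -1}], "squeeze": 60}}

```text
clock: 5.68
tool_pos: [0.5092, 0.0652, 0.2091]
tcp_rot: [[0.16, 0.987, 0.006], [0.987, -0.16, 0.0], [0.001, 0.006, -1.0]]
ft_force: [1.2, -0.2, 1.0]
finger_gap: 0.0095
```

```bash
python3 - <<'E'
from knob import *
w=grab('wrist','w6.png'); o=arm.observe(); T=o['tcp_rot']; print(o['tool_pos'],np.arctan2(T[1,0],T[0,0]),o['finger_gap'],o['ft_force'].round(1),o['ft_torque'].round(2),o['clock'])
I=cv2.imread('pics/w6.png');cv2.imwrite('pics/w6b.png',cv2.resize(I[130:260,195:325],None,fx=4.5,fy=4.5,interpolation=cv2.INTER_CUBIC))
E
```

```text
[0.5092342  0.06523717 0.209111  ] 1.410087489628165 0.008740254302674541 [ 1.1 -0.6  0.2] [-0.08 -0.22  0.02] 5.7333
```

View pics/w6b.png

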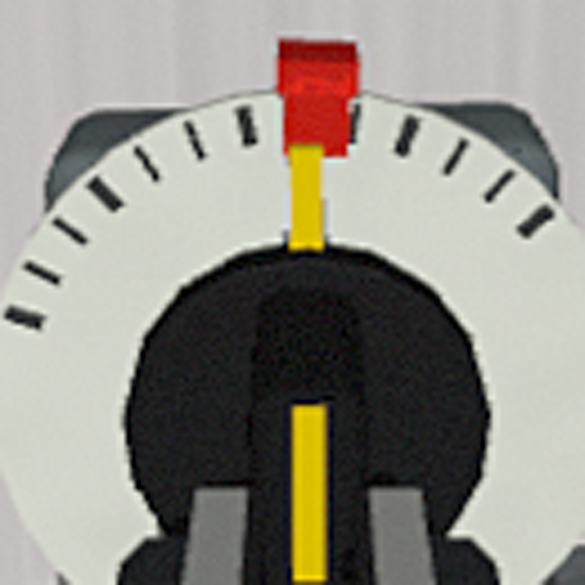

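The crop shows the pointer at x≈307 and the red mark's centre at about 316. That leaves about 0.034 rad clockwise to go.

Request:
{"name": "apply_moves", "arguments": {"series": [{"tx": 0, "ty": 0, "tz": 0, "wx": 0, "wy": 0, "wz": -0.006, "fingers": -1}, {"tx": 0, "ty": 0, "tz": 0, "wx": 0, "wy": 0, "wz": -0.012, "fingers": -1}, {"tx": 0, "ty": 0, "tz": 0, "wx": 0, "wy": 0, "wz": -0.012, "fingers": -1}, {"tx": 0, "ty": 0, "tz": 0, "wx": 0, "wy": 0, "wz": -0.012, "fingers": -1}]}}

```text
clock: 6.07
tool_pos: [0.5092, 0.0652, 0.2091]
tcp_rot: [[0.197, 0.98, 0.006], [0.98, -0.197, -0.0], [0.001, 0.006, -1.0]]
ft_force: [1.3, -0.1, -0.0]
finger_gap: 0.0091
```

```bash
cat > chk.py <<'E'
from knob import *
def check(f):
    w=grab('wrist',f); o=arm.observe(); T=o['tcp_rot']; print(o['tool_pos'],np.arctan2(T[1,0],T[0,0]),o['finger_gap'],o['ft_force'].round(1),o['clock'])
    k=np.array([.5087,.0655]); m=measure(w,k0=k)
    for n,lo,hi in (('yel',.024,.036),('red',.033,.040)):
        P=m[n]; r=np.hypot(*(P-k).T); P=P[(r>lo)&(r<hi)]; a=np.arctan2(*(P-k).T[::-1]); print(n,len(P),a.mean(),np.percentile(a,[3,97]))
    return w
E
python3 -c "
from chk import *
check('w7.png')
I=cv2.imread('pics/w7.png');cv2.imwrite('pics/w7b.png',cv2.resize(I[130:260,195:325],None,fx=4.5,fy=4.5,interpolation=cv2.INTER_CUBIC))"
```

```text
[0.50921501 0.06523604 0.20913391] 1.3727611487231157 0.008755901532713637 [0.6 0.3 0.8] 6.1167
yel 140 1.1896205630585253 [-1.74019424  1.42934407]
red 146 1.3633363556279208 [1.26515194 1.46141246]
```

Request:
{"name": "apply_moves", "arguments": {"series": [{"tx": 0, "ty": 0, "tz": 0, "wx": 0, "wy": 0, "wz": 0, "fingers": -0.5}, {"tx": 0, "ty": 0, "tz": 0, "wx": 0, "wy": 0, "wz": 0, "fingers": -0.2}, {"tx": 0, "ty": 0, "tz": 0, "wx": 0, "wy": 0, "wz": 0, "fingers": 0}, {"tx": 0, "ty": 0, "tz": 0, "wx": 0, "wy": 0, "wz": 0, "fingers": 0.1}, {"tx": 0, "ty": 0, "tz": 0.1, "wx": 0, "wy": 0, "wz": 0, "fingers": 0.1}, {"tx": 0, "ty": 0, "tz": 0.25, "wx": 0, "wy": 0, "wz": 0, "fingers": 0.1}, {"tx": 0, "ty": 0, "tz": 0.4, "wx": 0, "wy": 0, "wz": 0, "fingers": 0.1}, {"tx": 0, "ty": 0, "tz": 0.5, "wx": 0, "wy": 0, "wz": 0, "fingers": 0.1}, {"tx": 0, "ty": 0, "tz": 0.5, "wx": 0, "wy": 0, "wz": 0, "fingers": 0.1}]}}

```text
clock: 6.87
tool_pos: [0.51, 0.0653, 0.3149]
tcp_rot: [[0.197, 0.98, 0.015], [0.98, -0.197, 0.0], [0.003, 0.014, -1.0]]
ft_force: [0.3, 0.2, 1.1]
finger_gap: 0.0469
```

```bash
python3 -c "
from chk import *
w=check('w8.png')
c=proj(w,[.5095,.08,.194]).astype(int);print(c)
I=cv2.imread('pics/w8.png');x,y=c[0]-40,max(c[1]-40,0);print(x,y);cv2.imwrite('pics/w8b.png',cv2.resize(I[y:y+80,x:x+80],None,fx=7,fy=7,interpolation=cv2.INTER_CUBIC))"
```

```text
[0.50988891 0.06529265 0.31223285] 1.3728456308772594 0.04709160334288212 [ 0.5 -0.5 -0.5] 6.9167
yel 51 1.3708380992258762 [1.31962319 1.42581299]
red 62 1.3620897878949387 [1.26434567 1.45334885]
[257 153]
217 113
```

View pics/w8b.png

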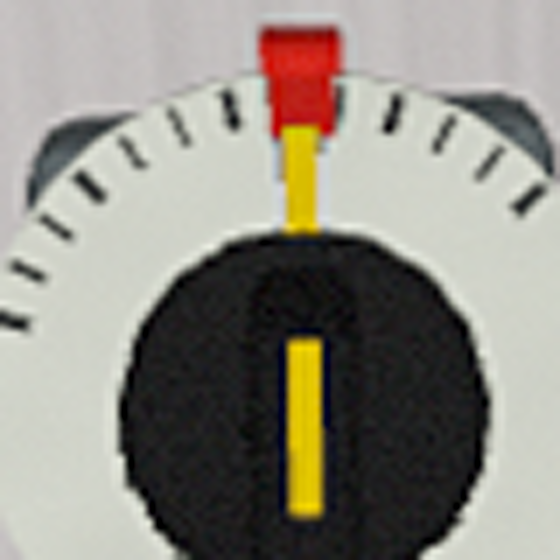

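The pointer is at x≈301 and the mark at about 304, so the difference is within about 0.01 rad. The knob is set and released, and I'll go to the handle next.

Request:
{"name": "apply_moves", "arguments": {"series": [{"tx": 0, "ty": -0.2, "tz": 0.1, "wx": 0, "wy": 0, "wz": -0.02, "fingers": 0.5}, {"tx": 0, "ty": -0.4, "tz": 0.1, "wx": 0, "wy": 0, "wz": -0.04, "fingers": 0.5}, {"tx": 0.04, "ty": -0.6, "tz": 0.1, "wx": 0, "wy": 0, "wz": -0.064, "fingers": 0.5}, {"tx": 0.08, "ty": -0.8, "tz": 0.1, "wx": 0, "wy": 0, "wz": -0.064, "fingers": 0.5}, {"tx": 0.12, "ty": -0.98, "tz": 0.1, "wx": 0, "wy": 0, "wz": -0.064, "fingers": 0.5}, {"tx": 0.12, "ty": -0.98, "tz": 0.1, "wx": 0, "wy": 0, "wz": -0.064, "fingers": 0.5}, {"tx": 0.12, "ty": -0.98, "tz": 0.1, "wx": 0, "wy": 0, "wz": -0.064, "fingers": 0.5}]}}

```text
clock: 7.5
tool_pos: [0.5337, -0.1326, 0.3296]
tcp_rot: [[0.392, 0.92, 0.007], [0.92, -0.392, -0.001], [0.002, 0.007, -1.0]]
ft_force: [0.4, 0.5, 0.8]
finger_gap: 0.0639
```

```bash
python3 - <<'E'
from h import *
w=grab('wrist','w9.png'); o=arm.observe(); T=o['tcp_rot'];print(o['tool_pos'],np.arctan2(T[1,0],T[0,0]),T[:,2],o['q'].round(2),o['clock'])
cv2.imwrite('pics/w9b.png',cv2.resize(cv2.imread('pics/w9.png'),(768,576),interpolation=cv2.INTER_CUBIC))
E
```

```text
[ 0.53365756 -0.13118889  0.33043958] 1.1702487387128901 [ 8.68325217e-03 -8.01208233e-04 -9.99961979e-01] [-0.3   0.01  1.1   0.    2.03  0.1 ] 7.55
```

View pics/w9b.png

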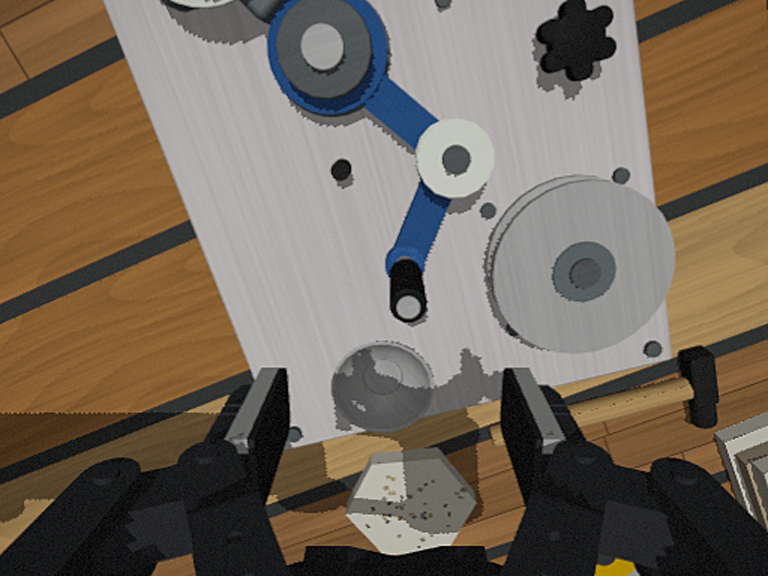

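The view shows the top of the handle at (407,307), its foot near (404,258), the pivot cap at (322,46), and what is probably the stop pin at (341,170).

```bash
python3 - <<'E'
from h import *
w=grab('wrist')
f=lambda x,y,z:onz(w,x/1.5,y/1.5,z)[:2]
h=f(407,307,.247); p=f(322,46,.202); print(h,p,np.hypot(*(h-p)),'dish',f(382,385,.18))
p=np.array([.5425,-.017]);a=np.arctan2(*(h-p)[::-1]);print(a,np.hypot(*(h-p)))
for t in (0,.16,.28,.38,.47,.56,.6): print(t,(p+.135*np.array([np.cos(a-t),np.sin(a-t)])).round(4))
E
```

```text
[ 0.53367571 -0.14992443] [ 0.54342255 -0.01470925] 0.13556602408888482 dish [ 0.48727632 -0.22179838]
-1.6370847916648885 0.13321701062722474
0 [ 0.5336 -0.1517]
0.16 [ 0.5122 -0.1486]
0.28 [ 0.4967 -0.144 ]
0.38 [ 0.4842 -0.1388]
0.47 [ 0.4735 -0.133 ]
0.56 [ 0.4634 -0.1264]
0.6 [ 0.4591 -0.1231]
```

Request:
{"name": "apply_moves", "arguments": {"series": [{"tx": 0, "ty": -0.099, "tz": 0, "wx": 0, "wy": 0, "wz": 0, "fingers": 0.5}, {"tx": 0, "ty": -0.099, "tz": -0.15, "wx": 0, "wy": 0, "wz": 0, "fingers": 0.5}, {"tx": 0, "ty": -0.099, "tz": -0.3, "wx": 0, "wy": 0, "wz": 0, "fingers": 0.5}, {"tx": 0, "ty": -0.099, "tz": -0.45, "wx": 0, "wy": 0, "wz": 0, "fingers": 0.5}, {"tx": 0, "ty": -0.099, "tz": -0.55, "wx": 0, "wy": 0, "wz": 0, "fingers": 0.5}, {"tx": 0, "ty": -0.099, "tz": -0.607, "wx": 0, "wy": 0, "wz": 0, "fingers": 0.5}, {"tx": 0, "ty": -0.099, "tz": -0.607, "wx": 0, "wy": 0, "wz": 0, "fingers": 0.5}]}}

```text
clock: 8.18
tool_pos: [0.5326, -0.1483, 0.2067]
tcp_rot: [[0.387, 0.922, 0.005], [0.922, -0.387, 0.001], [0.003, 0.005, -1.0]]
ft_force: [0.5, 0.6, -0.5]
finger_gap: 0.0638
```

Request:
{"name": "apply_moves", "arguments": {"series": [{"tx": 0, "ty": 0, "tz": 0, "wx": 0, "wy": 0, "wz": 0, "fingers": 0}, {"tx": 0, "ty": 0, "tz": 0, "wx": 0, "wy": 0, "wz": 0, "fingers": -0.4}, {"tx": 0, "ty": 0, "tz": 0, "wx": 0, "wy": 0, "wz": 0, "fingers": -0.8}, {"tx": 0, "ty": 0, "tz": 0, "wx": 0, "wy": 0, "wz": 0, "fingers": -1}, {"tx": 0, "ty": 0, "tz": 0, "wx": 0, "wy": 0, "wz": 0, "fingers": -1}, {"tx": 0, "ty": 0, "tz": 0, "wx": 0, "wy": 0, "wz": 0, "fingers": -1}], "squeeze": 50}}

```text
clock: 8.68
tool_pos: [0.5347, -0.1488, 0.209]
tcp_rot: [[0.386, 0.922, 0.012], [0.922, -0.386, -0.001], [0.004, 0.011, -1.0]]
ft_force: [5.6, -1.6, 1.0]
finger_gap: 0.0174
```

Request:
{"name": "apply_moves", "arguments": {"series": [{"tx": -0.035, "ty": 0.004, "tz": 0, "wx": 0, "wy": 0, "wz": 0, "fingers": -1}, {"tx": -0.07, "ty": 0.009, "tz": 0, "wx": 0, "wy": 0, "wz": 0, "fingers": -1}, {"tx": -0.105, "ty": 0.015, "tz": 0, "wx": 0, "wy": 0, "wz": 0, "fingers": -1}, {"tx": -0.143, "ty": 0.025, "tz": 0, "wx": 0, "wy": 0, "wz": 0, "fingers": -1}, {"tx": -0.181, "ty": 0.0375, "tz": 0, "wx": 0, "wy": 0, "wz": 0, "fingers": -1}, {"tx": -0.212, "ty": 0.049, "tz": 0, "wx": 0, "wy": 0, "wz": 0, "fingers": -1}, {"tx": -0.2425, "ty": 0.0625, "tz": 0, "wx": 0, "wy": 0, "wz": 0, "fingers": -1}, {"tx": -0.27, "ty": 0.076, "tz": 0, "wx": 0, "wy": 0, "wz": 0, "fingers": -1}, {"tx": -0.295, "ty": 0.09, "tz": 0, "wx": 0, "wy": 0, "wz": 0, "fingers": -1}, {"tx": -0.295, "ty": 0.09, "tz": 0, "wx": 0, "wy": 0, "wz": 0, "fingers": -1}], "squeeze": 60}}

```text
clock: 9.52
tool_pos: [0.477, -0.1314, 0.2092]
tcp_rot: [[0.387, 0.922, 0.016], [0.922, -0.387, -0.003], [0.004, 0.016, -1.0]]
ft_force: [8.3, -3.8, -5.9]
finger_gap: 0.0177
```

Request:
{"name": "apply_moves", "arguments": {"series": [{"tx": -0.015, "ty": 0.009, "tz": 0, "wx": 0, "wy": 0, "wz": 0, "fingers": -1}, {"tx": -0.03, "ty": 0.018, "tz": 0, "wx": 0, "wy": 0, "wz": 0, "fingers": -1}, {"tx": -0.045, "ty": 0.028, "tz": 0, "wx": 0, "wy": 0, "wz": 0, "fingers": -1}, {"tx": -0.055, "ty": 0.035, "tz": 0, "wx": 0, "wy": 0, "wz": 0, "fingers": -1}, {"tx": -0.055, "ty": 0.035, "tz": 0, "wx": 0, "wy": 0, "wz": 0, "fingers": -1}]}}

```text
clock: 9.93
tool_pos: [0.4676, -0.1255, 0.2093]
tcp_rot: [[0.387, 0.922, 0.02], [0.922, -0.387, -0.005], [0.003, 0.021, -1.0]]
ft_force: [8.4, -4.2, -6.7]
finger_gap: 0.0173
```

Request:
{"name": "apply_moves", "arguments": {"series": [{"tx": -0.008, "ty": 0.006, "tz": 0, "wx": 0, "wy": 0, "wz": 0, "fingers": -1}, {"tx": -0.008, "ty": 0.006, "tz": 0, "wx": 0, "wy": 0, "wz": 0, "fingers": -1}]}}

```text
clock: 10.1
tool_pos: [0.4676, -0.1255, 0.2093]
tcp_rot: [[0.388, 0.921, 0.024], [0.922, -0.388, -0.007], [0.003, 0.025, -1.0]]
ft_force: [9.0, -5.0, -6.4]
finger_gap: 0.0172
```

Request:
{"name": "apply_moves", "arguments": {"series": [{"tx": -0.008, "ty": 0.006, "tz": 0, "wx": 0, "wy": 0, "wz": 0, "fingers": -1}, {"tx": -0.008, "ty": 0.006, "tz": 0, "wx": 0, "wy": 0, "wz": 0, "fingers": -1}]}}

```text
clock: 10.27
tool_pos: [0.4677, -0.1256, 0.2093]
tcp_rot: [[0.389, 0.921, 0.028], [0.921, -0.389, -0.01], [0.002, 0.03, -1.0]]
ft_force: [8.8, -5.5, -6.9]
finger_gap: 0.0172
```

Request:
{"name": "apply_moves", "arguments": {"series": [{"tx": -0.012, "ty": 0.008, "tz": 0, "wx": 0.003, "wy": 0.009, "wz": 0, "fingers": -1}, {"tx": -0.018, "ty": 0.012, "tz": 0, "wx": 0.003, "wy": 0.009, "wz": 0, "fingers": -1}, {"tx": -0.024, "ty": 0.016, "tz": 0, "wx": 0.003, "wy": 0.009, "wz": 0, "fingers": -1}, {"tx": -0.024, "ty": 0.016, "tz": 0, "wx": 0.003, "wy": 0.009, "wz": 0, "fingers": -1}]}}

```text
clock: 10.6
tool_pos: [0.4648, -0.1238, 0.2092]
tcp_rot: [[0.39, 0.921, 0.004], [0.921, -0.39, -0.003], [-0.001, 0.005, -1.0]]
ft_force: [8.0, -5.4, -6.6]
finger_gap: 0.0177
```

Request:
{"name": "apply_moves", "arguments": {"series": [{"tx": -0.016, "ty": 0.011, "tz": 0, "wx": 0.001, "wy": 0.002, "wz": 0, "fingers": -1}, {"tx": -0.022, "ty": 0.016, "tz": 0, "wx": 0.001, "wy": 0.002, "wz": 0, "fingers": -1}, {"tx": -0.028, "ty": 0.02, "tz": 0, "wx": 0.001, "wy": 0.002, "wz": 0, "fingers": -1}, {"tx": -0.028, "ty": 0.02, "tz": 0, "wx": 0.001, "wy": 0.002, "wz": 0, "fingers": -1}]}}

```text
clock: 10.93
tool_pos: [0.4636, -0.1229, 0.2094]
tcp_rot: [[0.392, 0.92, 0.008], [0.92, -0.392, -0.006], [-0.002, 0.01, -1.0]]
ft_force: [19.3, -11.7, -9.8]
finger_gap: 0.0177
```

The force rose from about 10 N to 22 N while the handle moved only 1.5 mm, so the arm is on its stop. I'll take one last look while holding it there.

```bash
python3 - <<'E'
from h import *
from knob import measure
w=grab('wrist','w10.png'); 
for _ in range(6): arm.get_image('top')
o=arm.observe(); print(o['tool_pos'],o['ft_force'].round(1),o['finger_gap'],o['clock'])
print(proj(w,[.5087,.0655,.194]))
t=grab('scene','s10.png'); c=proj(t,[.5087,.0655,.194]).astype(int)
a=cv2.resize(cv2.imread('pics/w10.png'),(512,384)); b=cv2.resize(cv2.imread('pics/s10.png')[c[1]-24:c[1]+24,c[0]-18:c[0]+18],(288,384),interpolation=cv2.INTER_CUBIC)
cv2.imwrite('pics/f.png',np.hstack([a,b]))
E
```

```text
[ 0.46355533 -0.12285514  0.20939232] [ 19.7 -12.1 -10.7] 0.01716594781329389 11.2833
[ 179.59267095 -223.29652553]
```

View pics/f.png

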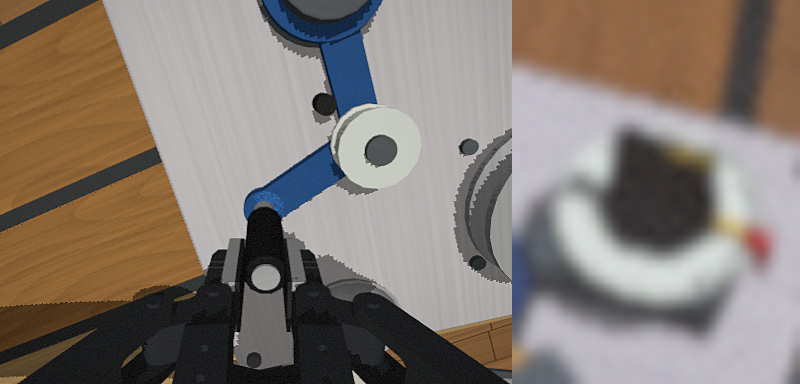

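The arm is touching the black stop pin at (325,104), the sleeve is between the pads, and the scene crop shows the pointer still meeting the red mark. The held pose and push are steady, so I'm handing in.

```bash
python3 -c "
from bench import arm
print(arm.finish_job()); o=arm.observe(); print(o['tool_pos'],o['ft_force'],o['clock'])"
```

```text
the job is handed in; nothing more can be done
None
the job is handed in; nothing more can be done
```

The knob is set on the red mark, and I handed the job in at about 11.3 s with the tensioner held back at its stop. `finish_job` gives no verdict, so this rests on my own checks.

- **Knob:** I turned it about 0.85 rad clockwise and let go. From close up, the pointer was then within about 0.01 rad of the red mark. The last scene picture, taken after the arm was swung back, still shows the pointer meeting the mark, but it is too coarse to confirm better than that.
- **Tensioner:** I gripped the handle and swung it back past both clicks. The push then rose from about 10 N to about 23 N sideways while the handle moved only 1.5 mm. The wrist picture shows the blue arm against the stop pin. Pose and force held steady over the next 0.35 s.
- **Other things:** No contact showed up in the forces, and the gripper stayed above everything lying on the deck. I did not compare positions of the loose items before and after.

Two things went differently than planned: the first moves were refused because rows were incomplete, with no motion. The first small pushes toward the stop only balanced the spring and tilted the tool by under 2°. I corrected the tilt and pushed harder.

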